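# Snap the trimming tool into its spring clips

## Task

Put the double-ended trimming tool away: pick it up by its thick wooden handle, lay it over the two spring clips of the clip stand with the middle of the handle midway between them, and press it down until both clips snap around it and it sits home on the pads, then let go. The bar that carries the clips is set to a different height every day, so feel for the snap and the seat, and never press on the stand with more than 30 N (3 kg). Leave the other things on the bench where they are.

Things in the scene. Friction and masses are not known exactly. Their poses are not given: they have to be found in the camera images.
- trimming_tool: Loose trimming tool, 63 to 126 g: straight round pale-wood handle, 22 mm diameter, 168 mm long, two dark rings, at each end a brass ferrule and a flat steel wire loop 36 mm wide; 250 mm long in all. Origin on the handle's axis at mid-length (balance point), 11 mm above the bench as it lies; y axis along the handle, loops in its xy plane. It may roll a little. Either way round and any roll will do.
- clip_stand: Fixed clip stand. Plywood foot 100 x 170 x 12 mm; origin at the centre of its underside, z up. Two sleeves on it, at y = +50 and -50 mm, clamp the stems of an aluminium bar along y that carries one spring clip above each sleeve (each 16 mm wide along y, 84 mm clear between them). The handle must lie along this y axis, above x = 0. The bar's height setting is not measured.
- seat_low (a point): Point on the stand 78 mm above its origin: the middle of the axis of a seated handle if the bar is at its LOWEST setting. The bar is clamped anywhere from 0 to 36 mm higher than that; this point belongs to the foot, does not follow the bar, and so does not tell the setting. Between the clips the bar's top lies 28 mm below the axis of a seated handle.
- clip_left (a point): Point 43 mm above the stand's origin at y = +50 mm (top of the left sleeve). The clip above it: green block, smooth black pad, two leaf-spring fingers on the -x and +x sides. Relative to a seated handle's axis: flared tips 18 mm up and 30 mm apart, rounded lips 7 mm up with a 16 mm throat, pad 11 mm down. The mouth guides a handle that is up to 3 mm off centre.
- clip_right (a point): Point 43 mm above the stand's origin at y = -50 mm (top of the right sleeve), same clip. Pressed straight down, a handle meets the fingers 15 mm above its seat; the force of both clips peaks at about 8 to 16 N within 3 mm, falls to zero some 5 mm above the seat (stopping before that, it sticks in the throat), the lips then pull it down, and on the hard pads the force climbs steeply.
- clip_left_near (a joint): Opening angle (rad) of the finger at y = +50 mm, -x side of the stand: 0 when the clip is empty (spring-loaded shut), about 0.15 while the handle passes the throat, 0 to 0.07 with the handle seated (the two fingers of a clip together about 0.06).
- clip_left_far (a joint): The same for the finger at y = +50 mm, +x side.
- clip_right_near (a joint): The same for the finger at y = -50 mm, -x side.
- clip_right_far (a joint): The same for the finger at y = -50 mm, +x side.
- sky_tub: Bystander: light blue tub with white lid, 67 x 67 x 57 mm, origin at the centre of its underside.
- slip_cup: Bystander: low beige tub with white snap lid, 79 x 79 x 46 mm, origin at the centre of its underside.
- green_tile: Bystander: pale green L-shaped glazed test tile, 44 x 46 x 62 mm, origin at the centre of its underside.
- loop_tool: Bystander: slim modelling tool with a loop, 27 x 200 x 12 mm, origin under its middle.
- red_rib: Bystander: flat red rubber kidney, 50 x 95 x 5 mm, origin at the centre of its underside.
Not all that is in view belongs to the job. There is more than one size of the clip_stand; the job needs the larger.

How it is judged:
By the outcome, as a careful person would: the job done as asked, in the order asked, and still so for the second after the job is handed in, with the robot touching nothing.
It also fails if it takes over 51 s, if anything falls off the work surface, if the arm or the gripper's body presses on something with over 40 N, if the wrist force passes 120 N, or if a joint passes its speed limit or range.

## Robot

A 6-joint arm with a two-finger parallel gripper is mounted at the origin on a cart in front of the work surface, level with it; the furniture and walls round the work are solid. World frame = base frame: x ahead of the robot, y to its left, z up, the work surface at z = 0. Lengths are in m, angles in rad, forces in N, time in s.
With the tool pointing down it reaches from about 0.3 to 0.875 m from the base axis. Payload 6.4 kg.
Tool frame: the origin (TCP) lies between the finger pads; the fingertips stand 11 mm ahead of it and the grasp point (between the pads) lies 8 mm behind it (ctrl.tcp_to_tips is the distance from the TCP to the fingertips, in m); x points along the fingers, z is the direction in which the jaws open and shut, and the axes are right-handed (so a half turn about x gives the same grasp; the last joint's range is limited). The gripper opens to 85 mm and grips with 20 to 120 N. Pads are 22 mm wide; open, the fingers measure 114 mm over their backs; the gripper's body (76 mm by 85 mm) begins 54 mm behind the grasp point. The pads swing forward as they close: fully open they stand 13 mm farther back than shut.
Start: joints at [-1.375, 0.181, 1.607, -0, 1.354, -0.206], TCP at [0.225, -0.529, 0.208] pointing down, gripper open.
Joint ranges: [-2.99, 2.99], [-0.89, 2.07], [0.3, 2.58], [-1.14, 4.28], [0, 2.63], [-3.12, 3.12]. Speed limits (rad/s): [2.57, 2.57, 3.01, 3.14, 3.14, 3.14].

## Interface

Orientations are given as a unit quaternion [w, x, y, z].
In Python, from bench import ctrl, eyes, hand_in gives the robot as it stands. The module is installed in compiled form; this text tells all that it offers.
- The arm moves only by the tool step_arm, never from a script. Its arguments are lists of equal length, an entry for each row: "xyz": the shift along the world's x, y, z in mm, a list of three; "spin": the turn about the world's z in rad; "fingers": the opening in per cent of the stroke, from 0 (shut) to 100 (fully open). A call has 1 to 10 rows; each row is the pose to reach, as a shift and turn from the pose commanded when the call began; what a row does not reach only later rows make up. A row lasts 1/10 s, in which the tool goes at most 50 mm and 8.59 degrees, less where a joint would pass 70% of its speed; a pose out of reach is approached as far as the arm can. A call with a gripper value outside its range is refused whole. The fingers move at their own pace and stop on an object; the grip force is fixed at half the most. Time passes only in rows, so rows that repeat a pose let the fingers close. It gives the time, the measured TCP pose, the force and the opening at its end, in the units of the state.
- ctrl.get_obs(): the state, without advancing time (a new reading comes with each control period).
- eyes.camera(name): name is "side" or "top"; returns the picture (480x640x3 uint8, red, green, blue); there is no depth.
- eyes.camera_model(name): a dict with "vertical_fov" (degrees; the focal length in pixels is half the picture's height over the tangent of half this angle, whatever the lens; pixels are square), "cx", "cy" (the principal point, pixels), "pose" (4x4, takes a point from camera to world coordinates). Camera axes: x right, y up, looking along -z (the intrinsics and any distortion apply to the point x, -y, -z); pixel columns grow to the right and rows downward; lengths in m; the calibration is good to about 2 mm. A picture is of the moment at which its call begins. camera_model takes no time and is no camera call.
- hand_in(): hands the job in, once; it reports no verdict.
The state is a dict: "time_s": time; "q": joint angles; "dq": joint speeds; "joint_efforts": joint torques, N m; "eef_pos": TCP position; "eef_rot": TCP orientation; "wrist_force": force on the tool from outside, world axes, zero at the start; "torque": the same for the moment, N m; "opening": opening from 0.0 (shut) to 1.0 (fully open).
Only numpy, scipy, OpenCV 4.12 (cv2) and the standard library are available. Lean on these libraries where they do the work, as an engineer would, in place of code of your own. Each camera call takes 0.05 s, during which the arm holds its last target.

## Working session

There is one attempt and no reset: what is moved stays moved. The work goes in short steps, Python scripts to look and compute and a tool call to move; the robot and the scene stay as the last step left them, time stands still between calls to the robot, and variables do not carry over. Pictures are saved under pics/ and viewed, and the job is handed in when it is done.

Besides the shell and the picture viewer there is one more tool, called after ">>>" as name([rows], argument=value, ...), one row to a line, values as JSON. step_arm: Moves the arm, as the interface text tells. Its arguments: {"type":"object","properties":{"xyz":{"type":"array"},"spin":{"type":"array"},"fingers":{"type":"array"}},"required":["xyz","spin","fingers"]}

```bash
mkdir -p pics; python3 - <<'E'
from bench import ctrl, eyes
import cv2
for n in ("side","top"):
    cv2.imwrite(f"pics/{n}0.png",eyes.camera(n)[:,:,::-1])
    print(n,eyes.camera_model(n))
print(ctrl.get_obs())
E
```

```text
side {'vertical_fov': 55.30574735209406, 'cx': 312.41908571966775, 'cy': 239.93702029529817, 'pose': array([[-0.99372365,  0.08179648, -0.07630628,  0.41090665],
       [-0.1109365 , -0.63300463,  0.7661581 ,  1.00604719],
       [ 0.01436681,  0.76981457,  0.63810588,  0.90306242],
       [ 0.        ,  0.        ,  0.        ,  1.        ]])}
top {'vertical_fov': 57.58721184982353, 'cx': 322.2081707992258, 'cy': 243.6783575642038, 'pose': array([[ 0.02526709,  0.99737175, -0.06790563,  0.40500855],
       [-0.99960921,  0.0243944 , -0.01365033,  0.03964969],
       [-0.01195794,  0.068224  ,  0.99759836,  1.32657919],
       [ 0.        ,  0.        ,  0.        ,  1.        ]])}
{'time_s': 0.1, 'q': array([-1.37531069e+00,  1.81510846e-01,  1.60786818e+00, -3.66854027e-05,
        1.35382048e+00, -2.06291379e-01]), 'dq': array([-9.22834882e-06, -1.69252960e-03, -2.50817787e-03, -1.31159818e-03,
        1.69695142e-04,  5.06029605e-04]), 'joint_efforts': array([ 1.09101416e-03, -4.45878518e+01, -3.52240062e+01, -3.15576935e-04,
        4.15230577e-03,  1.06231235e-05]), 'eef_pos': array([ 0.22476121, -0.52868094,  0.20716873]), 'eef_rot': array([ 0.58930767,  0.39056732,  0.59012476, -0.38977737]), 'wrist_force': array([ 0.43433098, -0.11558474, -0.05347734]), 'torque': array([-0.02749566, -0.0504034 , -0.00833347]), 'opening': 1.0003322614463916}
```

View pics/side0.png

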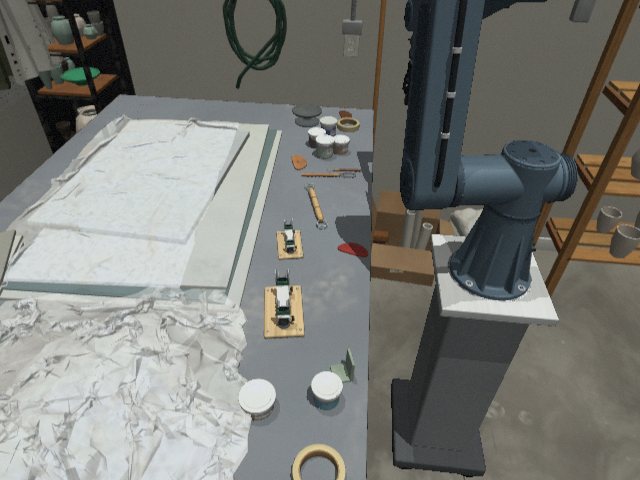

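View pics/top0.png

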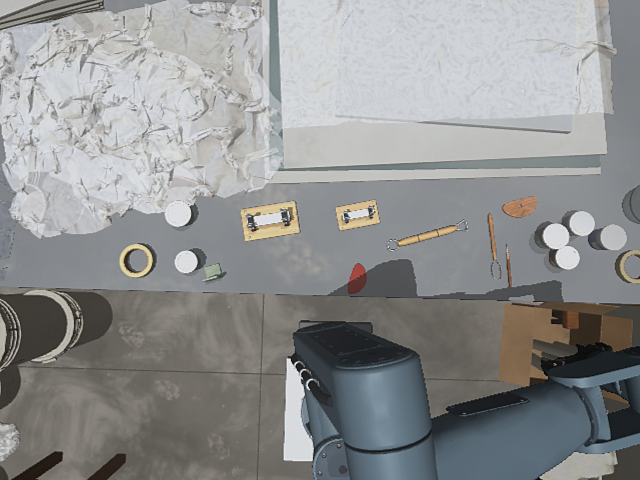

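```bash
python3 - <<'E'
import cv2,numpy as np
s=cv2.imread("pics/side0.png");t=cv2.imread("pics/top0.png")
def c(i,x,y,w,h,k): return cv2.resize(i[y:y+h,x:x+w],None,fx=k,fy=k,interpolation=cv2.INTER_CUBIC)
cv2.imwrite("pics/c1.png",c(t,235,190,80,60,10))
cv2.imwrite("pics/c2.png",c(t,380,205,100,60,8))
cv2.imwrite("pics/c3.png",c(s,240,255,100,90,6))
cv2.imwrite("pics/c4.png",c(s,280,165,80,75,8))
E
```

```text
(no output)
```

View pics/c1.png

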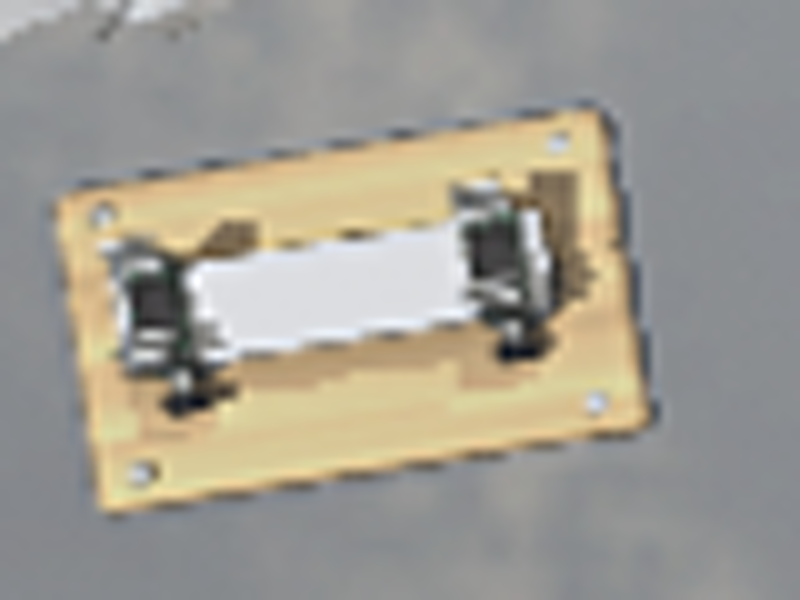

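View pics/c2.png

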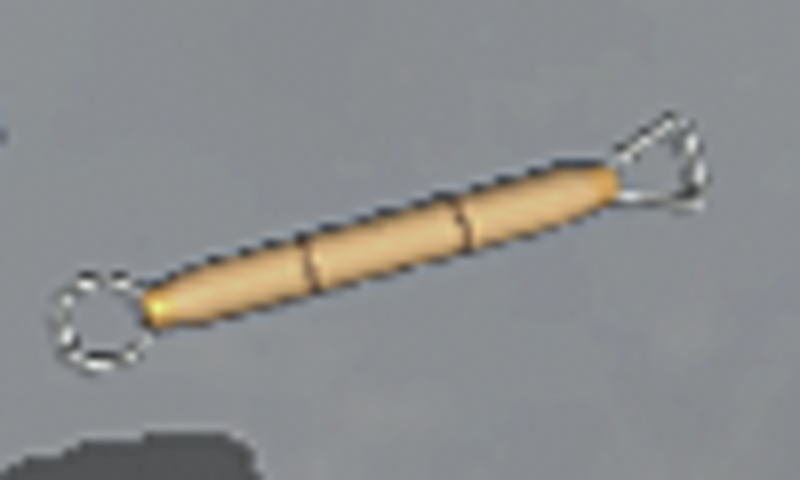

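View pics/c3.png

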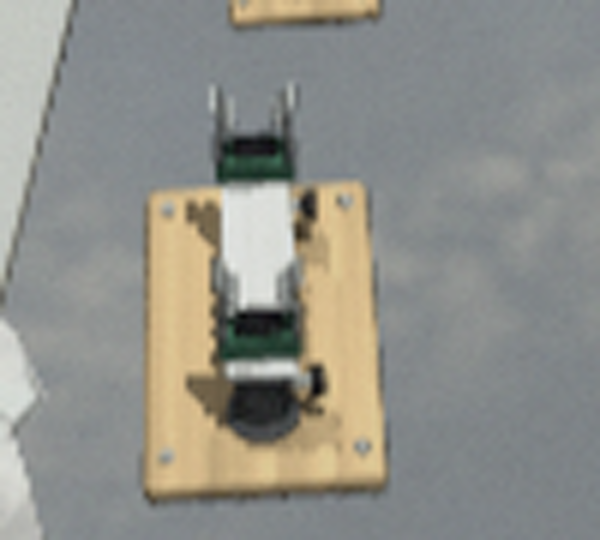

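View pics/c4.png

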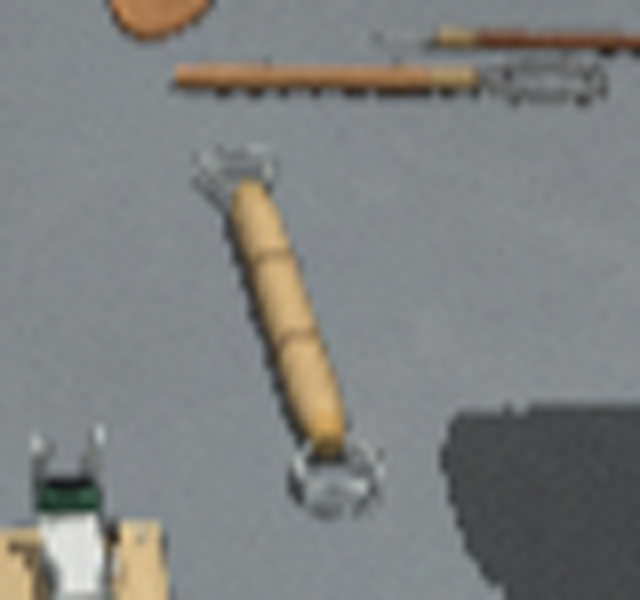

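```bash
cat > h.py <<'E'
import numpy as np
from bench import eyes
M={n:eyes.camera_model(n) for n in ("side","top")}
def proj(n,P):
    m=M[n];f=240/np.tan(np.radians(m["vertical_fov"]/2));T=np.linalg.inv(m["pose"])
    p=np.atleast_2d(P)@T[:3,:3].T+T[:3,3]
    return np.c_[m["cx"]+f*p[:,0]/-p[:,2], m["cy"]-f*p[:,1]/-p[:,2]]
def ray(n,uv,z):
    m=M[n];f=240/np.tan(np.radians(m["vertical_fov"]/2))
    d=m["pose"][:3,:3]@np.array([(uv[0]-m["cx"])/f,-(uv[1]-m["cy"])/f,-1]);o=m["pose"][:3,3]
    return o+d*(z-o[2])/d[2]
E
python3 - <<'E'
from h import *
from scipy.optimize import least_squares as LS
def cr(l,k,x,y): return (np.array(l,float)+.5)/k-.5+[x,y]
top=cr([(58,198),(600,105),(650,425),(105,515)],10,235,190)
side=cr([(147,190),(365,182),(383,482),(147,490)],6,240,255)
for p in top: print("t",ray("top",p,.012))
for p in side: print("s",ray("side",p,.012))
# local corners: top img: up=+x, left=+y ; side img: left=+x, near(down)=+y
Ct=np.array([(.05,.085),(.05,-.085),(-.05,-.085),(-.05,.085)])
Cs=np.array([(.05,-.085),(-.05,-.085),(-.05,.085),(.05,.085)])
def W(L,p,z):
    c,s=np.cos(p[2]),np.sin(p[2]);L=np.array(L)
    return np.c_[L@np.array([[c,s],[-s,c]])+p[:2],np.full(len(L),z)]
for use in ("t","s","ts"):
    f=lambda p:np.concatenate(([ (proj("top",W(Ct,p,.012))-top).ravel()] if "t" in use else [])+([(proj("side",W(Cs,p,.012))-side).ravel()] if "s" in use else []))
    r=LS(f,[.5,.2,0]);print(use,r.x,np.round(r.fun,1))
p=r.x
# bar heights: tips in side
for h in (0,.012,.024,.036):
    L=[(.015,-.05),(-.015,-.05),(.015,.05),(-.015,.05)]
    q=(proj("side",W(L,p,.096+h))-[240,255]+.5)*6-.5
    b=(proj("side",W([(-.011,-.05),(.011,-.05),(-.011,.05),(.011,.05)],p,.067+h))-[240,255]+.5)*6-.5
    t=(proj("top",W([(0,-.05),(0,.05)],p,.067+h))-[235,190]+.5)*10-.5
    print(h,np.round(q).tolist(),np.round(b).tolist(),np.round(t).tolist())
# tool
a=cr([(312,265),(460,224)],8,380,205); b=cr([(268,257),(297,337)],8,280,165)
for z in (.011,.02): print([ray("top",u,z).round(4) for u in a],[ray("side",u,z).round(4) for u in b])
ea=cr([(52,325),(708,160)],8,380,205); print("ends",[ray("top",u,.011).round(4) for u in ea])
ea=cr([(150,308),(618,180)],8,380,205); print("ferr",[ray("top",u,.011).round(4) for u in ea])
E
```

```text
t [0.59300228 0.30914445 0.012     ]
t [0.62536545 0.14508046 0.012     ]
t [0.52806227 0.12705539 0.012     ]
t [0.49675041 0.29121524 0.012     ]
s [0.62564263 0.14852904 0.012     ]
s [0.52859524 0.13118946 0.012     ]
s [0.49897913 0.29955364 0.012     ]
s [0.59320196 0.31525587 0.012     ]
t [0.56080891 0.21812915 0.18946624] [-0.6 -0.3  0.3 -0.2  0.6  0.1 -0.3  0.3]
s [0.56156261 0.22357124 0.18096719] [-0.2  0.1  0.3 -0.   0.8 -0.4 -1.   0.2]
ts [0.56142433 0.22062642 0.18432983] [-1.4 -0.7 -0.4 -0.3 -0.3  0.1 -1.3 -0.  -0.  -0.6  0.4 -0.8  1.2 -1.4
 -0.6 -0.7]
0 [[219.0, 102.0], [289.0, 99.0], [222.0, 276.0], [297.0, 273.0]] [[281.0, 148.0], [230.0, 150.0], [289.0, 322.0], [234.0, 325.0]] [[490.0, 258.0], [150.0, 312.0]]
0.012 [[218.0, 81.0], [289.0, 78.0], [221.0, 255.0], [297.0, 252.0]] [[281.0, 128.0], [229.0, 130.0], [288.0, 302.0], [233.0, 305.0]] [[485.0, 252.0], [143.0, 307.0]]
0.024 [[216.0, 60.0], [288.0, 57.0], [219.0, 234.0], [296.0, 231.0]] [[280.0, 108.0], [228.0, 110.0], [288.0, 282.0], [232.0, 284.0]] [[481.0, 247.0], [135.0, 302.0]]
0.036 [[215.0, 39.0], [288.0, 36.0], [218.0, 212.0], [296.0, 209.0]] [[280.0, 87.0], [227.0, 89.0], [287.0, 261.0], [231.0, 263.0]] [[477.0, 241.0], [127.0, 297.0]]
[array([ 0.5198, -0.2323,  0.011 ]), array([ 0.5366, -0.2878,  0.011 ])] [array([ 0.5413, -0.2973,  0.011 ]), array([ 0.5228, -0.2401,  0.011 ])]
[array([ 0.519 , -0.2305,  0.02  ]), array([ 0.5357, -0.2855,  0.02  ])] [array([ 0.54  , -0.2842,  0.02  ]), array([ 0.5216, -0.2275,  0.02  ])]
ends [array([ 0.4947, -0.1349,  0.011 ]), array([ 0.5631, -0.3808,  0.011 ])]
ferr [array([ 0.502 , -0.1716,  0.011 ]), array([ 0.5547, -0.347 ,  0.011 ])]
```

```bash
python3 - <<'E'
from bench import ctrl
from scipy.spatial.transform import Rotation as R
import numpy as np
o=ctrl.get_obs();r=R.from_quat(o["eef_rot"],scalar_first=True).as_matrix();print(r.round(3))
a=np.arctan2(r[1,2],r[0,2]);print("jaw az",a)
for y,n in((.292,"tool"),(.186,"stand")): print(n,[((y-a)+k*np.pi) for k in(-1,0,1)])
print(o["eef_pos"],ctrl.tcp_to_tips)
E
```

```text
[[-0.     0.92   0.391]
 [ 0.002  0.391 -0.92 ]
 [-1.     0.    -0.002]]
jaw az -1.1690111541540205
tool [np.float64(-1.6805814994357726), np.float64(1.4610111541540205), np.float64(4.602603807743813)]
stand [np.float64(-1.7865814994357727), np.float64(1.3550111541540204), np.float64(4.4966038077438135)]
[ 0.22476121 -0.52868094  0.20716873] 0.011
```

>>> step_arm([
  [30, 27, 0],
  [60, 54, 0],
  [91, 81, 0],
  [121, 108, 0],
  [152, 135, 0],
  [182, 162, 0],
  [212, 189, 0],
  [243, 216, 0],
  [273, 243, -20],
  [303, 270, -50],
], spin=[0.146, 0.292, 0.438, 0.584, 0.73, 0.877, 1.023, 1.169, 1.315, 1.461], fingers=[60, 60, 60, 60, 60, 60, 60, 60, 60, 60])

```text
time_s: 1.1
eef_pos: [0.5301, -0.259, 0.1595]
eef_rot: [0.7, -0.106, 0.698, 0.104]
wrist_force: [-0.2, -0.7, 0.1]
opening: 0.597
```

>>> step_arm([
  [0, 0, -20],
  [0, 0, -50],
  [0, 0, -70],
  [0, 0, -80],
  [0, 0, -80],
  [0, 0, -80],
], spin=[0, 0, 0, 0, 0, 0], fingers=[60, 60, 60, 60, 60, 60])

```text
time_s: 1.7
eef_pos: [0.5281, -0.2598, 0.0789]
eef_rot: [0.7, -0.103, 0.699, 0.103]
wrist_force: [0.7, -0.3, -0.3]
opening: 0.602
```

```bash
cat >> h.py <<'E'
def look(tag,ct=None,cs=None):
    import cv2
    for n,c in(("top",ct),("side",cs)):
        i=eyes.camera(n)[:,:,::-1]
        cv2.imwrite(f"pics/{n}_{tag}_full.png",i)
        if c: x,y,w,h=c;cv2.imwrite(f"pics/{n}_{tag}.png",cv2.resize(i[y:y+h,x:x+w],None,fx=7,fy=7,interpolation=cv2.INTER_CUBIC))
E
python3 - <<'E'
from h import *
from bench import ctrl
look("a",(380,195,110,80),(265,160,110,80))
o=ctrl.get_obs();print(o)
E
```

```text
{'time_s': 1.8, 'q': array([-6.58721203e-01,  3.53256388e-01,  1.67193643e+00,  1.79795288e-05,
        1.11387185e+00, -9.50544868e-01]), 'dq': array([-0.0001207 , -0.00364034,  0.00076132,  0.0002667 , -0.00167066,
        0.00097972]), 'joint_efforts': array([ 2.55021569e-02, -4.81254530e+01, -3.04180849e+01,  1.01735754e-03,
        1.56245101e-02, -3.13758005e-05]), 'eef_pos': array([ 0.52856616, -0.26016615,  0.07969435]), 'eef_rot': array([ 0.70021657, -0.10344676,  0.69896889,  0.1021666 ]), 'wrist_force': array([-0.07113745, -0.19629039, -0.01167959]), 'torque': array([-0.04992667,  0.01236276, -0.01366631]), 'opening': 0.6000308707103567}
```

View pics/top_a.png

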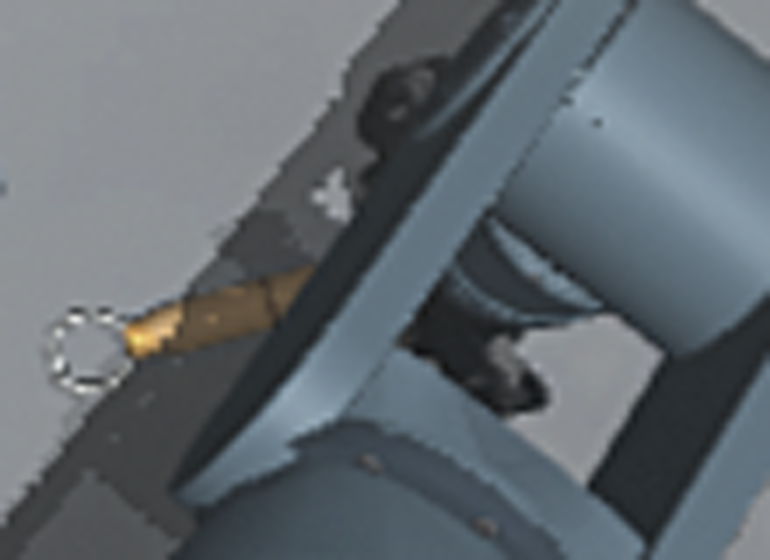

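View pics/side_a.png

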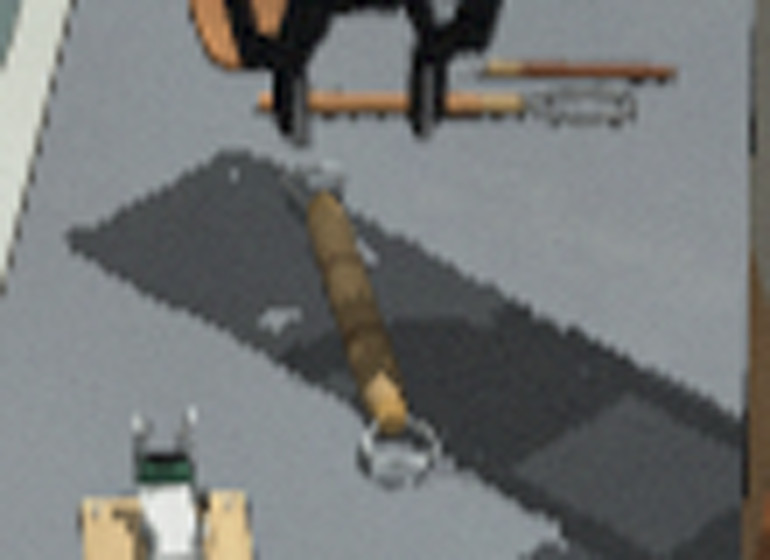

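```bash
python3 - <<'E'
from h import *
p=np.array([.5286,-.2602,.0797]);a=.292;j=np.array([np.cos(a),np.sin(a),0])
for dz in (-.011,-.006,0): print(dz,((proj("side",[p+[0,0,dz]+.0255*j,p+[0,0,dz]-.0255*j,p+[0,0,dz]+.032*j,p+[0,0,dz]-.032*j])-[265,160]+.5)*7-.5).round().tolist())
E
```

```text
-0.011 [[306.0, 209.0], [412.0, 200.0], [292.0, 210.0], [426.0, 198.0]]
-0.006 [[306.0, 200.0], [413.0, 191.0], [293.0, 201.0], [426.0, 190.0]]
0 [[306.0, 189.0], [413.0, 180.0], [293.0, 191.0], [427.0, 179.0]]
```

```bash
python3 - <<'E'
import cv2
i=cv2.imread("pics/side_a_full.png")
cv2.imwrite("pics/side_a2.png",cv2.resize(i[110:200,270:370],None,fx=6,fy=6,interpolation=cv2.INTER_CUBIC))
E
```

```text
(no output)
```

View pics/side_a2.png

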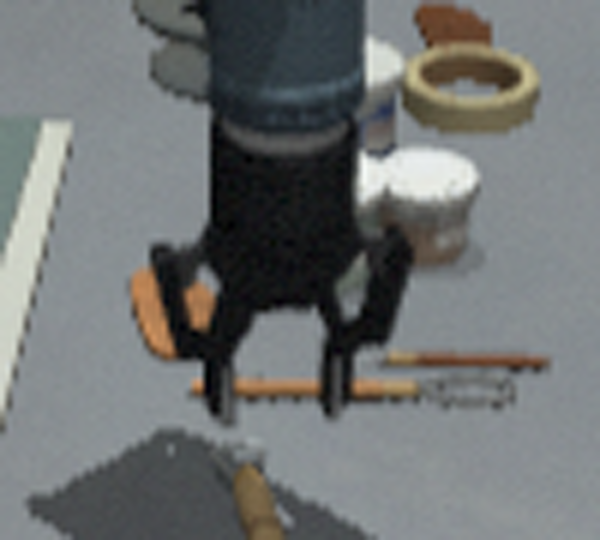

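View pics/side_a_full.png

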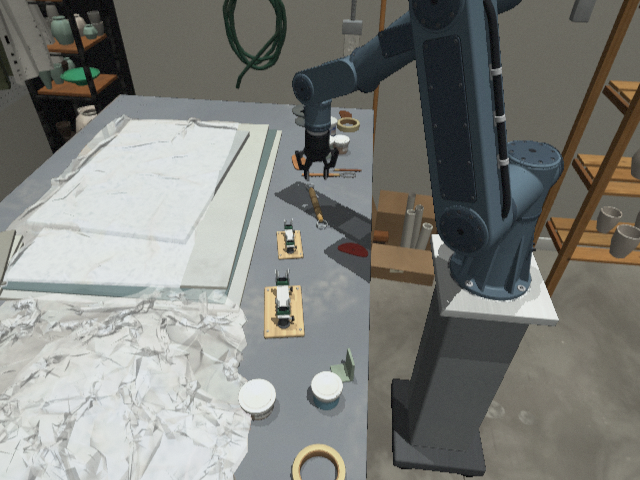

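```bash
python3 - <<'E'
from h import *
p=np.array([.5286,-.2602,.0797])
for dz in (-.011,0,.05,.09,.13,.17): print(dz,proj("side",p+[0,0,dz]).round(1),proj("top",p+[0,0,dz]).round(1))
print("base",proj("side",[[0,0,0],[0.1,0,0]]).round(1),proj("top",[0,0,0]).round(1))
a=.292;j=np.array([np.cos(a),np.sin(a),0])
print((proj("top",[p+[0,0,.09]+.06*j,p+[0,0,.09]-.06*j])-[380,195])*7)
E
```

```text
-0.011 [[315.9 188.8]] [[432.5 233.2]]
0 [[316.  185.9]] [[433.4 232.9]]
0.05 [[316.3 172.8]] [[437.8 231.2]]
0.09 [[316.5 161.9]] [[441.6 229.7]]
0.13 [[316.8 150.6]] [[445.7 228.2]]
0.17 [[317.1 138.8]] [[450.  226.5]]
base [[488.9 272. ]
 [453.5 268.9]] [[337.5 410.7]]
[[386.56410316  91.60316876]
 [475.99030806 395.58074851]]
```

View pics/top_a_full.png

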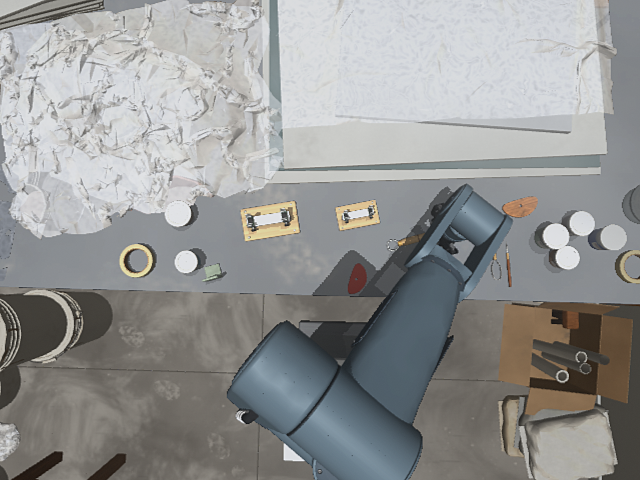

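>>> step_arm([
  [0, 0, -15],
  [0, 0, -35],
  [0, 0, -35],
  [0, 0, -35],
], spin=[0, 0, 0, 0], fingers=[60, 60, 60, 60])

```text
time_s: 2.2
eef_pos: [0.5274, -0.2591, 0.0428]
eef_rot: [0.699, -0.103, 0.7, 0.103]
wrist_force: [0.6, -0.2, -0.0]
opening: 0.599
```

```bash
python3 - <<'E'
from h import *
from bench import ctrl
look("b",(380,195,110,80),(265,150,110,80))
o=ctrl.get_obs();print(o["eef_pos"],o["q"],o["wrist_force"])
p=o["eef_pos"];a=.292;j=np.array([np.cos(a),np.sin(a),0])
for dz in(-.011,0,.02):print((proj("side",[p+[0,0,dz]+.032*j,p+[0,0,dz],p+[0,0,dz]-.032*j])-[265,150])*7)
E
```

```text
[ 0.52824351 -0.25977911  0.04394016] [-6.58517906e-01  4.04603946e-01  1.68677610e+00 -1.06549456e-05
  1.04892146e+00 -9.50521250e-01] [-0.34395724 -0.11060825  0.7139565 ]
[[289.68677884 340.82441235]
 [355.60486765 334.76410001]
 [421.11861764 328.74096138]]
[[289.82484587 321.65710746]
 [356.04551629 315.62817508]
 [421.85813044 309.63639338]]
[[290.07916647 286.350776  ]
 [356.85716194 280.38106672]
 [423.22020954 274.44845226]]
```

View pics/side_b.png

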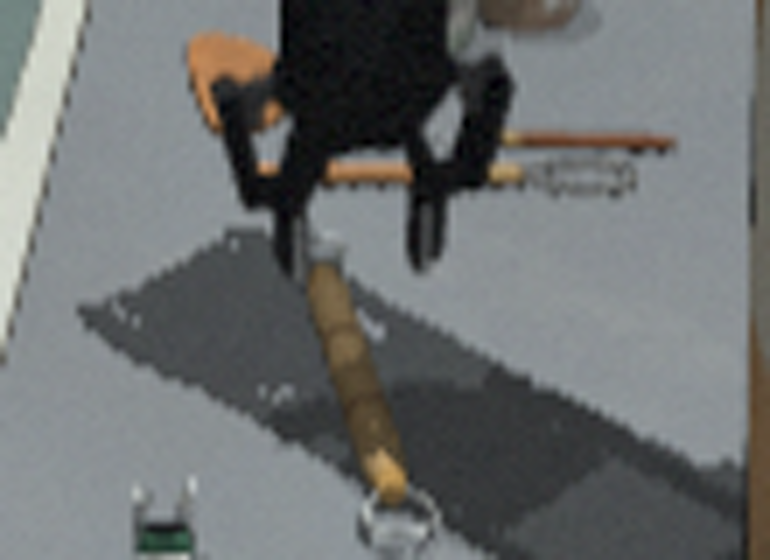

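View pics/top_b.png

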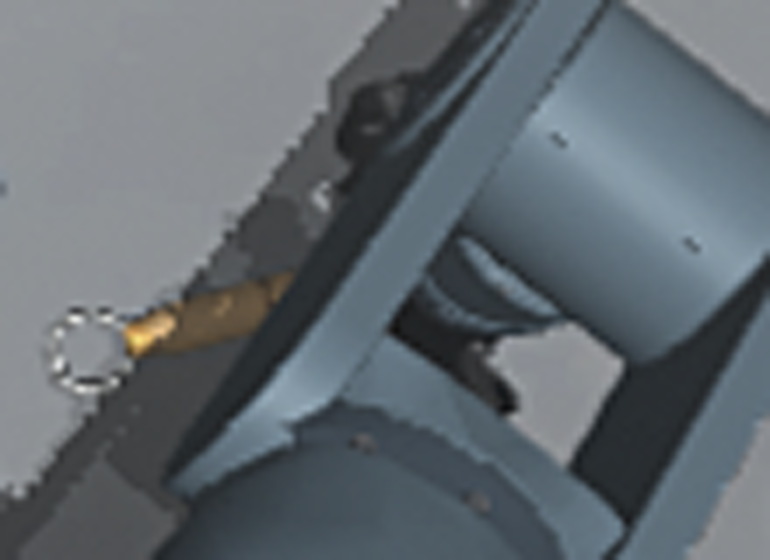

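```bash
python3 - <<'E'
from h import *
from scipy.optimize import least_squares as LS
f=lambda P:np.r_[proj("side",P)[0]-[316.7,161.3],proj("top",P)[0]-[442.1,230.4]]
r=LS(f,[.5,-.2,.1]);print(r.x,r.fun)
# trianguate tool mid and stand tips etc
for z in np.arange(0,.2,.02):print(z,ray("side",[316.7,161.3],z).round(3),ray("top",[442.1,230.4],z).round(3))
E
```

```text
[ 0.52729715 -0.26116619  0.17118641] [ 0.27983292  0.03739389 -0.00283323 -0.23669856]
0.0 [ 0.556 -0.558  0.   ] [ 0.545 -0.306  0.   ]
0.02 [ 0.552 -0.523  0.02 ] [ 0.543 -0.301  0.02 ]
0.04 [ 0.549 -0.488  0.04 ] [ 0.54  -0.295  0.04 ]
0.06 [ 0.546 -0.454  0.06 ] [ 0.538 -0.29   0.06 ]
0.08 [ 0.543 -0.419  0.08 ] [ 0.536 -0.285  0.08 ]
0.1 [ 0.54  -0.385  0.1  ] [ 0.534 -0.28   0.1  ]
0.12 [ 0.536 -0.35   0.12 ] [ 0.532 -0.275  0.12 ]
0.14 [ 0.533 -0.315  0.14 ] [ 0.53  -0.269  0.14 ]
0.16 [ 0.53  -0.281  0.16 ] [ 0.528 -0.264  0.16 ]
0.18 [ 0.527 -0.246  0.18 ] [ 0.526 -0.259  0.18 ]
```

>>> step_arm([
  [0, 0, -10],
  [0, 0, -20],
  [0, 0, -28],
  [0, 0, -28],
], spin=[0, 0, 0, 0], fingers=[60, 60, 60, 60])

```text
time_s: 2.7
eef_pos: [0.5265, -0.2585, 0.0132]
eef_rot: [0.699, -0.102, 0.7, 0.104]
wrist_force: [-0.7, 0.4, 0.5]
opening: 0.605
```

```bash
python3 - <<'E'
from h import *
from bench import ctrl
look("c",(380,195,110,80),(265,150,110,80))
o=ctrl.get_obs();print(o["eef_pos"],o["q"],o["wrist_force"])
E
```

```text
[ 0.52742624 -0.25916458  0.01465244] [-6.58550639e-01  4.49674891e-01  1.69516577e+00  5.54987339e-06
  9.97756720e-01 -9.50502823e-01] [0.11547934 0.16503733 0.96923705]
```

View pics/side_c.png

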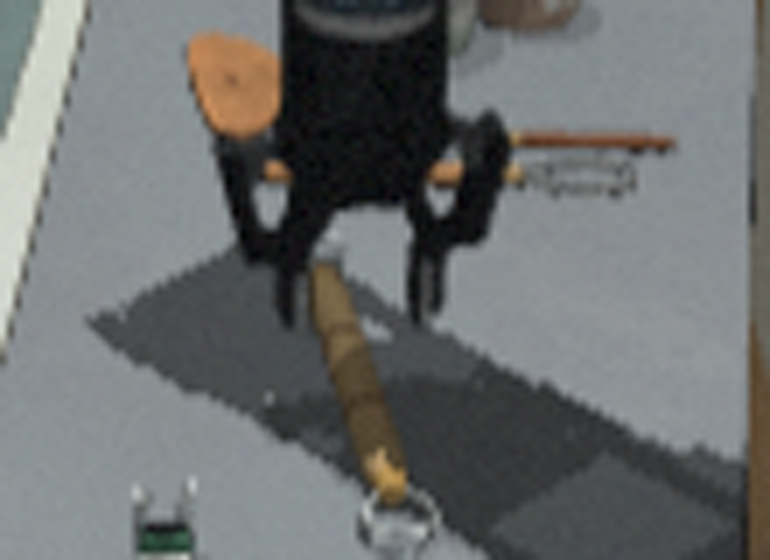

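>>> step_arm([
  [0, 0, -1],
  [0, 0, -2],
  [0, 0, -3],
  [0, 0, -4],
], spin=[0, 0, 0, 0], fingers=[60, 60, 60, 60])

```text
time_s: 3.2
eef_pos: [0.5278, -0.2594, 0.0113]
eef_rot: [0.7, -0.103, 0.699, 0.103]
wrist_force: [-0.0, 0.0, 0.3]
opening: 0.601
```

>>> step_arm([
  [0, 0, -1],
  [0, 0, -2],
  [0, 0, -3],
  [0, 0, -4],
  [0, 0, -4],
], spin=[0, 0, 0, 0, 0], fingers=[60, 60, 60, 60, 60])

```text
time_s: 3.7
eef_pos: [0.5276, -0.2593, 0.007]
eef_rot: [0.7, -0.103, 0.7, 0.103]
wrist_force: [0.2, 0.2, 0.5]
opening: 0.603
```

```bash
python3 - <<'E'
from h import *
from bench import ctrl
look("d",(380,195,110,80),(265,150,110,80))
o=ctrl.get_obs();print(o["eef_pos"],o["q"],o["wrist_force"])
E
```

```text
[ 0.52768949 -0.25935783  0.00710052] [-6.58534052e-01  4.61906681e-01  1.69648382e+00  1.05191701e-06
  9.83302687e-01 -9.50499710e-01] [-0.68791414  0.44309563 -0.37564919]
```

View pics/side_d.png

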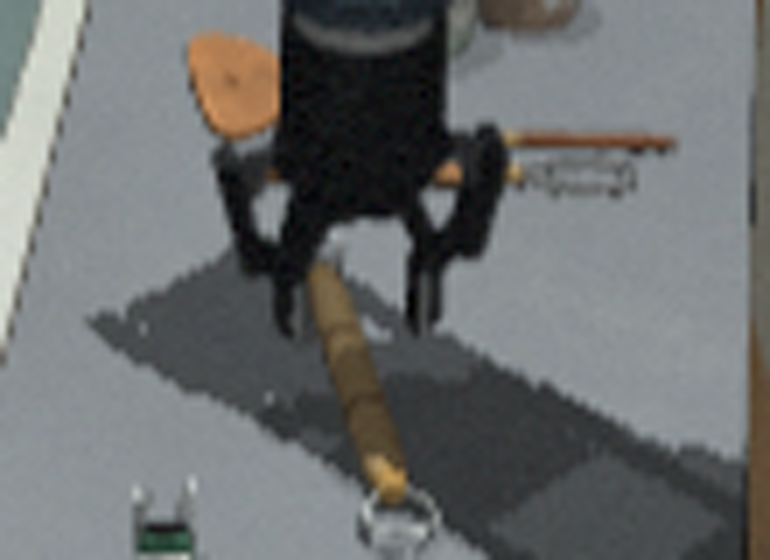

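>>> step_arm([
  [0, 0, -1],
  [0, 0, -2],
  [0, 0, -3],
  [0, 0, -4],
  [0, 0, -4],
], spin=[0, 0, 0, 0, 0], fingers=[60, 60, 60, 60, 60])

```text
time_s: 4.3
eef_pos: [0.5276, -0.2593, 0.0029]
eef_rot: [0.699, -0.103, 0.7, 0.103]
wrist_force: [-0.3, -1.3, -0.8]
opening: 0.602
```

>>> step_arm([
  [0, 0, -1],
  [0, 0, -2],
  [0, 0, -3],
  [0, 0, -4],
  [0, 0, -4],
], spin=[0, 0, 0, 0, 0], fingers=[60, 60, 60, 60, 60])

```text
time_s: 4.8
eef_pos: [0.5276, -0.2593, -0.001]
eef_rot: [0.699, -0.103, 0.7, 0.103]
wrist_force: [0.1, 0.3, -1.0]
opening: 0.598
```

>>> step_arm([
  [0, 0, -1],
  [0, 0, -2],
  [0, 0, -3],
  [0, 0, -4],
  [0, 0, -4],
], spin=[0, 0, 0, 0, 0], fingers=[60, 60, 60, 60, 60])

```text
time_s: 5.3
eef_pos: [0.5276, -0.2593, -0.005]
eef_rot: [0.699, -0.103, 0.7, 0.103]
wrist_force: [-0.1, 0.8, -0.5]
opening: 0.599
```

```bash
python3 - <<'E'
from h import *
from bench import ctrl
look("e",(380,195,110,80),(265,150,110,80))
o=ctrl.get_obs();print(o["eef_pos"],o["q"],o["wrist_force"])
E
```

```text
[ 0.52770851 -0.25934762 -0.00487628] [-6.58495812e-01  4.81631630e-01  1.69810967e+00 -7.16340372e-06
  9.61924750e-01 -9.50518880e-01] [ 0.37266112 -0.27591137  0.08135177]
```

View pics/side_e.png

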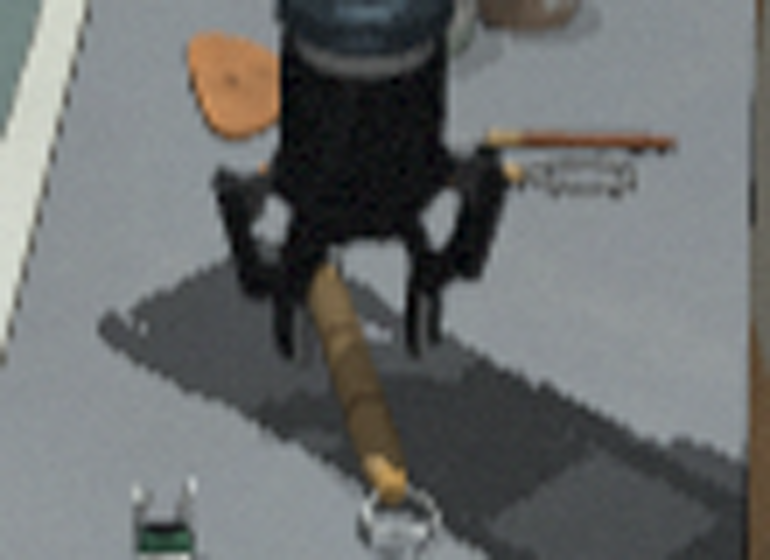

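>>> step_arm([
  [0, 0, -2],
  [0, 0, -4],
  [0, 0, -6],
  [0, 0, -8],
  [0, 0, -8],
], spin=[0, 0, 0, 0, 0], fingers=[60, 60, 60, 60, 60])

```text
time_s: 5.9
eef_pos: [0.5274, -0.2592, -0.0133]
eef_rot: [0.699, -0.103, 0.7, 0.103]
wrist_force: [-0.1, 0.1, -0.2]
opening: 0.602
```

>>> step_arm([
  [0, 0, -1],
  [0, 0, -2],
  [0, 0, -3],
  [0, 0, -4],
  [0, 0, -4],
], spin=[0, 0, 0, 0, 0], fingers=[60, 60, 60, 60, 60])

```text
time_s: 6.4
eef_pos: [0.5276, -0.2593, -0.017]
eef_rot: [0.7, -0.103, 0.7, 0.103]
wrist_force: [0.3, 0.0, 0.1]
opening: 0.603
```

```bash
python3 - <<'E'
from h import *
from bench import ctrl
look("f",(380,195,110,80),(265,150,110,80))
o=ctrl.get_obs();print(o["eef_pos"],o["q"],o["wrist_force"])
print((proj("side",[[.5277,-.2593,0],[.5277,-.2593,.011]])-[265,150])*7)
E
```

```text
[ 0.52768752 -0.25937196 -0.01686798] [-6.58532884e-01  5.01800623e-01  1.69911729e+00 -4.61358849e-05
  9.40737856e-01 -9.50490234e-01] [0.31050074 0.08127321 0.62666397]
[[355.31929812 391.68904797]
 [355.75278304 373.06615773]]
```

View pics/side_f.png

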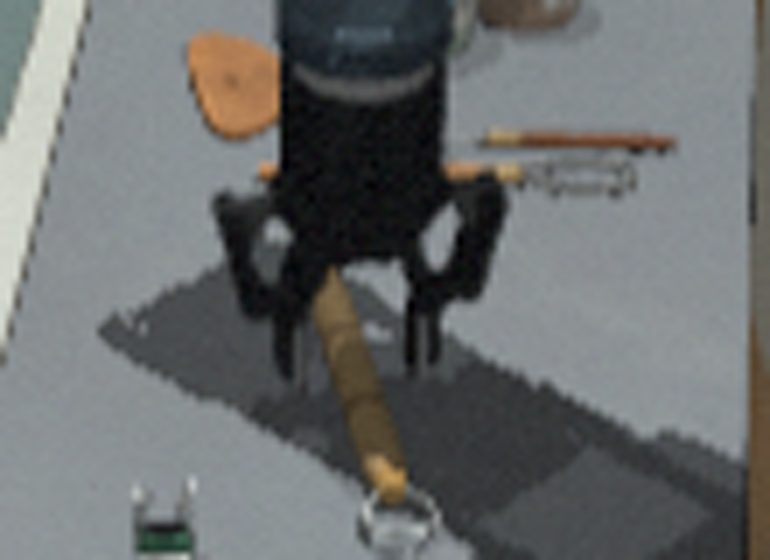

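>>> step_arm([
  [0, 0, -1],
  [0, 0, -2],
  [0, 0, -3],
  [0, 0, -3],
], spin=[0, 0, 0, 0], fingers=[60, 60, 60, 60])

```text
time_s: 6.9
eef_pos: [0.5276, -0.2593, -0.02]
eef_rot: [0.699, -0.103, 0.7, 0.103]
wrist_force: [0.1, 0.8, 0.6]
opening: 0.597
```

>>> step_arm([
  [0, 0, 0],
  [0, 0, 0],
  [0, 0, 0],
  [0, 0, 0],
  [0, 0, 0],
  [0, 0, 0],
  [0, 0, 0],
  [0, 0, 0],
], spin=[0, 0, 0, 0, 0, 0, 0, 0], fingers=[50, 40, 30, 20, 10, 10, 10, 10])

```text
time_s: 7.7
eef_pos: [0.5279, -0.2595, -0.0196]
eef_rot: [0.7, -0.103, 0.699, 0.103]
wrist_force: [-1.1, 0.0, 4.2]
opening: 0.232
```

```bash
python3 - <<'E'
from h import *
from bench import ctrl
look("g",(380,195,110,80),(265,150,110,80))
o=ctrl.get_obs();print(o["eef_pos"],o["opening"],o["wrist_force"],o["torque"])
E
```

```text
[ 0.52792505 -0.25949303 -0.01955509] 0.23200841491636037 [-1.40725023  0.14742775  4.60647208] [0.12381508 0.05918849 0.03653819]
```

View pics/side_g.png

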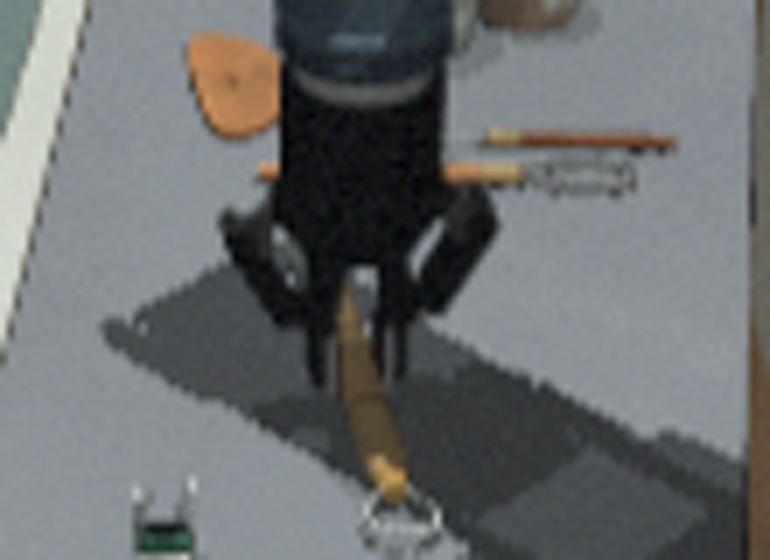

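>>> step_arm([
  [0, 0, 5],
  [0, 0, 15],
  [0, 0, 35],
  [0, 0, 60],
  [0, 0, 90],
  [0, 0, 120],
  [0, 0, 120],
], spin=[0, 0, 0, 0, 0, 0, 0], fingers=[10, 10, 10, 10, 10, 10, 10])

```text
time_s: 8.5
eef_pos: [0.5305, -0.2614, 0.1056]
eef_rot: [0.702, -0.105, 0.697, 0.101]
wrist_force: [0.9, -0.8, -0.5]
opening: 0.234
```

```bash
python3 - <<'E'
from h import *
from bench import ctrl
look("h",(380,195,110,80),(265,100,110,80))
o=ctrl.get_obs();print(o["eef_pos"],o["opening"],o["wrist_force"],o["torque"])
E
```

```text
[ 0.52802402 -0.2595925   0.10102623] 0.2322581990436007 [-0.12179288 -0.29547233 -1.67258303] [-0.03149541  0.04921552 -0.03380941]
```

View pics/side_h.png

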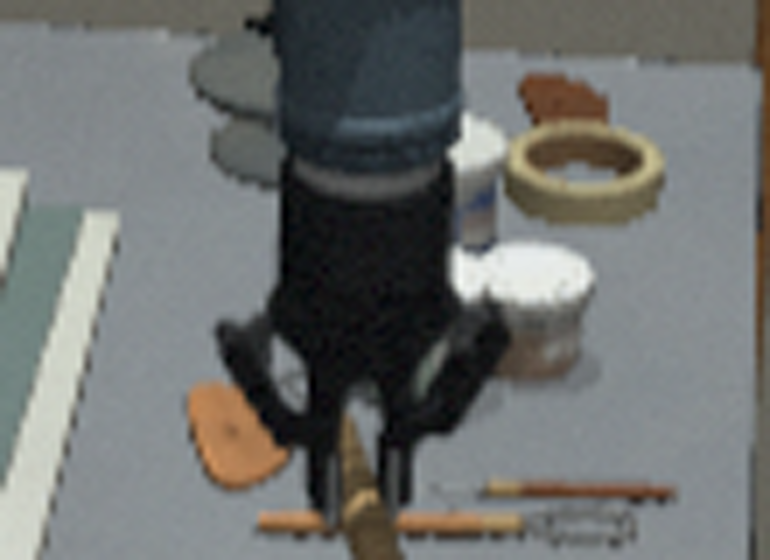

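>>> step_arm([
  [0, 20, 20],
  [5, 60, 40],
  [10, 105, 55],
  [15, 150, 55],
  [20, 195, 55],
  [25, 240, 55],
  [30, 285, 55],
  [33, 330, 55],
  [33, 375, 55],
  [33, 415, 55],
], spin=[0, 0, -0.02, -0.03, -0.04, -0.05, -0.06, -0.08, -0.1, -0.106], fingers=[10, 10, 10, 10, 10, 10, 10, 10, 10, 10])

```text
time_s: 9.6
eef_pos: [0.5591, 0.1577, 0.1531]
eef_rot: [0.703, -0.066, 0.705, 0.066]
wrist_force: [0.1, 0.7, -0.9]
opening: 0.234
```

>>> step_arm([
  [0, 35, 0],
  [0, 55, 0],
  [0, 64, 0],
  [0, 64, 0],
  [0, 64, 0],
], spin=[0, 0, 0, 0, 0], fingers=[10, 10, 10, 10, 10])

```text
time_s: 10.1
eef_pos: [0.5603, 0.2186, 0.1543]
eef_rot: [0.703, -0.066, 0.705, 0.065]
wrist_force: [-0.1, 0.5, -0.9]
opening: 0.233
```

```bash
python3 - <<'E'
from h import *
from bench import ctrl
look("i",(210,180,110,80),(230,220,110,80))
o=ctrl.get_obs();print(o["eef_pos"],o["opening"],o["wrist_force"],o["torque"])
E
```

```text
[0.56074106 0.21827607 0.15476365] 0.22824438849235354 [ 0.6204207  -0.8055525  -0.64306313] [-0.02888751 -0.01075786 -0.05116665]
```

View pics/side_i_full.png

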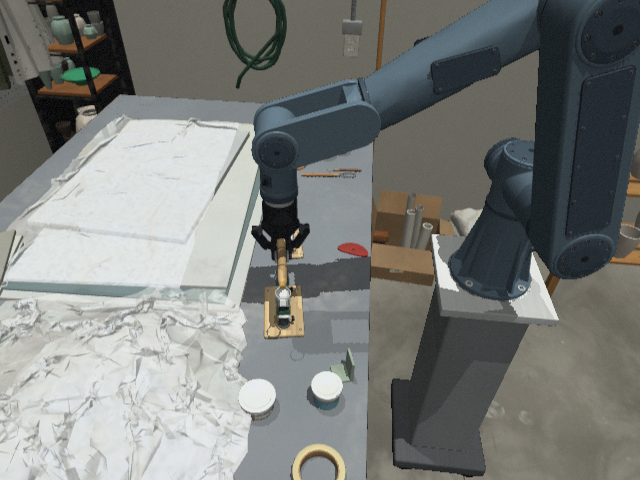

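View pics/top_i.png

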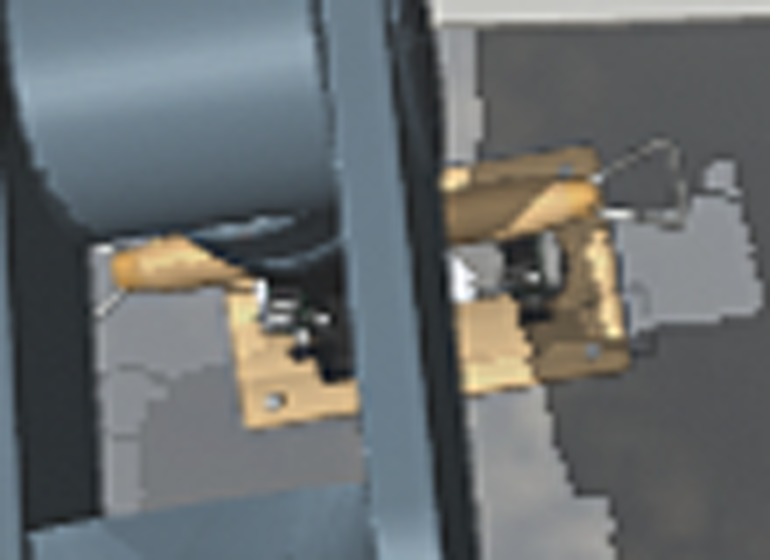

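View pics/side_i.png

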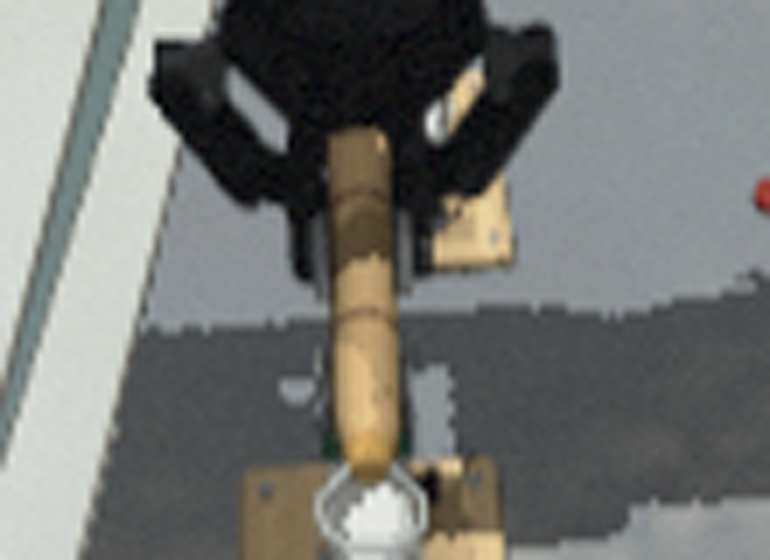

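```bash
python3 - <<'E'
from h import *
from scipy.optimize import least_squares as LS
cr=lambda l,x,y:(np.array(l,float)+.5)/7-.5+[x,y]
top=cr([(115,267),(598,193)],210,180)
sr=cr([(359,186),(364.5,313),(371,470)],230,220)
cam=M["side"]["pose"][:3,3]
def model(p):
    c=p[:3];yaw,t,L=p[3:6]
    d=np.array([-np.sin(yaw)*np.cos(t),np.cos(yaw)*np.cos(t),np.sin(t)])
    v=cam-c;v-=d*(v@d);v/=np.linalg.norm(v)
    a=proj("top",[c+L*d,c-L*d]);b=proj("side",[c-.0295*d+.011*v,c+.0295*d+.011*v,c+L*d+.003*v])
    return a,b
def f(p):
    a,b=model(p);return np.r_[(a-top).ravel(),(b-sr).ravel(),(p[5]-.0915)/.001*.3]
r=LS(f,[.56,.22,.185,.186,0,.0915]);print(r.x.round(4),r.fun.round(1))
J=np.linalg.inv(r.jac.T@r.jac);print("sd/px",np.sqrt(np.diag(J)).round(4))
E
```

```text
[ 0.5611  0.2204  0.185   0.1795 -0.0373  0.0923] [ 0.2  0.4 -0.2 -0.2  0.3  0.3 -0.  -0.4 -0.4  0.1  0.2]
sd/px [0.0012 0.0016 0.0026 0.016  0.0379 0.0015]
```

>>> step_arm([
  [0, 0, -15],
  [0, 0, -30],
  [0, 0, -45],
  [0, 0, -50],
  [0, 0, -50],
], spin=[0, 0, 0, 0, 0], fingers=[10, 10, 10, 10, 10])

```text
time_s: 10.7
eef_pos: [0.5595, 0.2193, 0.1032]
eef_rot: [0.703, -0.066, 0.705, 0.066]
wrist_force: [0.6, -0.8, -0.9]
opening: 0.234
```

```bash
python3 - <<'E'
from h import *
from bench import ctrl
look("j",(210,180,110,80),(230,240,110,80))
o=ctrl.get_obs();print(o["eef_pos"],o["opening"],o["wrist_force"],o["torque"])
E
```

```text
[0.56086431 0.2196827  0.10513956] 0.23087059832915197 [ 0.15753029 -0.20378613 -1.18587694] [-0.03310355 -0.02277217  0.03215433]
```

View pics/top_j.png

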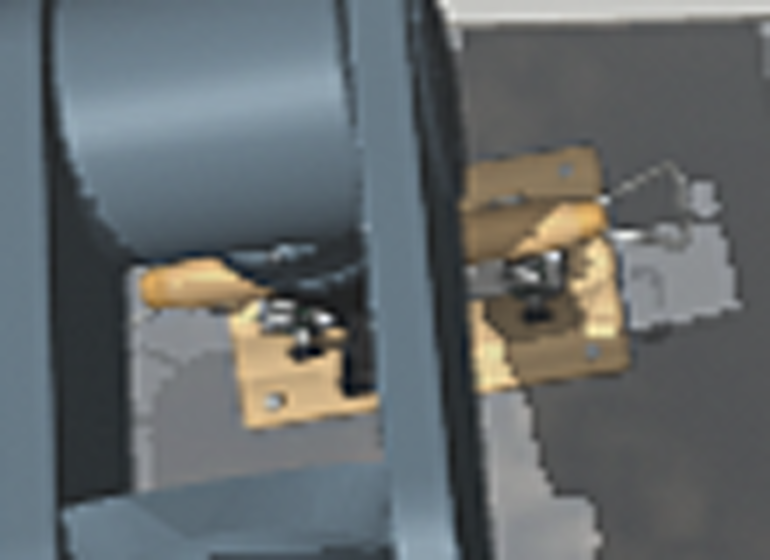

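View pics/side_j.png

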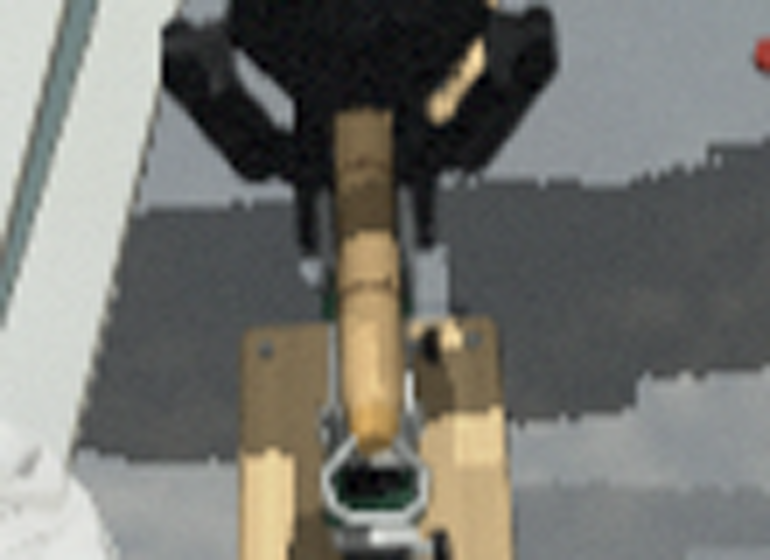

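>>> step_arm([
  [0, 0, -5],
  [0, 0, -10],
  [0, 0, -15],
  [0, 0, -18],
  [0, 0, -18],
], spin=[0, 0, 0, 0, 0], fingers=[10, 10, 10, 10, 10])

```text
time_s: 11.3
eef_pos: [0.5602, 0.2195, 0.0864]
eef_rot: [0.704, -0.066, 0.704, 0.066]
wrist_force: [0.1, 0.0, -1.8]
opening: 0.231
```

>>> step_arm([
  [0, 0, -2],
  [0, 0, -4],
  [0, 0, -6],
  [0, 0, -6],
], spin=[0, 0, 0, 0], fingers=[10, 10, 10, 10])

```text
time_s: 11.7
eef_pos: [0.5605, 0.2196, 0.0808]
eef_rot: [0.704, -0.066, 0.704, 0.066]
wrist_force: [0.3, -0.5, -0.7]
opening: 0.234
```

```bash
python3 - <<'E'
from h import *
from bench import ctrl
look("k",(210,180,110,80),(230,240,110,80))
o=ctrl.get_obs();print(o["eef_pos"],o["opening"],o["wrist_force"],o["torque"])
E
```

```text
[0.56071003 0.21962391 0.08114674] 0.2296780633670315 [ 0.5121973  -0.10505135 -0.52004808] [-0.01660094 -0.02242967  0.00619335]
```

View pics/side_k.png

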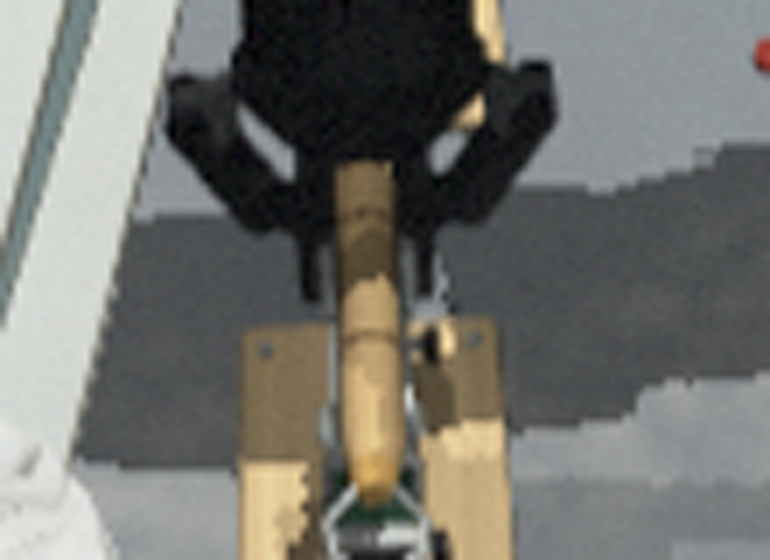

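View pics/top_k.png

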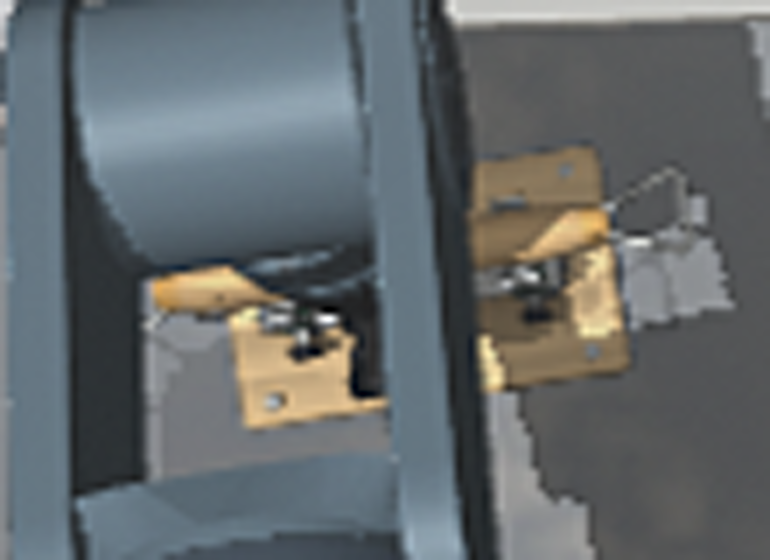

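```bash
python3 - <<'E'
from h import *
cr=lambda l,x,y:(np.array(l,float)+.5)/7-.5+[x,y]
t=cr([(155,292),(606,224),(300,317),(530,275)],210,180)
e=[ray("top",t[i],.1115) for i in(0,1)];c=[ray("top",t[i],.097) for i in(2,3)]
d=np.array([-np.sin(.185),np.cos(.185)])
for q in(e,c):
    m=(q[0]+q[1])/2;print(m.round(4),"len",np.linalg.norm(q[0]-q[1]).round(4),"along",(m[:2]@d).round(4),"yaw",np.arctan2(-(q[0]-q[1])[0],(q[0]-q[1])[1]).round(3))
print("stand",np.array([.5614,.2206])@d,np.array([.5608,.2181])@d)
E
python3 - <<'E'
import cv2
i=cv2.imread("pics/top_k_full.png");cv2.imwrite("pics/tk2.png",cv2.resize(i[195:245,228:303],None,fx=10,fy=10,interpolation=cv2.INTER_CUBIC))
E
```

```text
[0.5603 0.2217 0.1115] len 0.1829 along 0.1149 yaw 0.174
[0.547  0.2093 0.097 ] len 0.0947 along 0.1051 yaw 0.206
stand 0.11356815296638671 0.11122118025992797
```

View pics/tk2.png

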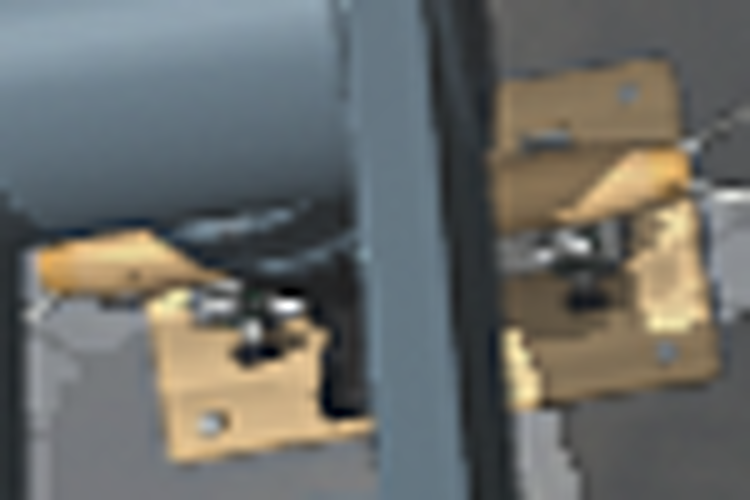

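```bash
python3 - <<'E'
from h import *
cr=lambda l,x,y:(np.array(l,float)+.5)/7-.5+[x,y]
d=np.array([-np.sin(.185),np.cos(.185)])
s=cr([(366,214),(371,336),(375,497)],230,240)
for z in(.1095,.1117,.114):
    a=[ray("side",s[i],z+.0085) for i in(0,1)];m=(a[0]+a[1])/2
    f=ray("side",s[2],z+.002)
    # ring surface point nearest cam: shift toward cam along perpendicular negligible in 'along'
    print(z,m.round(4),"along",(m[:2]@d).round(4),"ringsep",np.linalg.norm(a[0]-a[1]).round(4),"from ferr",(f[:2]@d-.0918).round(4))
print("stand side",np.array([.5616,.2236])@d)
E
```

```text
0.1095 [0.5613 0.2197 0.118 ] along 0.1127 ringsep 0.0604 from ferr 0.1179
0.1117 [0.5609 0.2219 0.1202] along 0.1149 ringsep 0.0602 from ferr 0.1198
0.114 [0.5605 0.2242 0.1225] along 0.1173 ringsep 0.0601 from ferr 0.1219
stand side 0.11648017241157181
```

>>> step_arm([
  [0.5, -1.5, -2],
  [0.5, -1.5, -4],
  [0.5, -1.5, -5],
  [0.5, -1.5, -6],
  [0.5, -1.5, -6],
], spin=[0, 0, 0, 0, 0], fingers=[10, 10, 10, 10, 10])

```text
time_s: 12.3
eef_pos: [0.5611, 0.2181, 0.075]
eef_rot: [0.704, -0.066, 0.704, 0.066]
wrist_force: [0.7, -0.7, -0.1]
opening: 0.231
```

>>> step_arm([
  [0, 0, -1],
  [0, 0, -2],
  [0, 0, -3],
  [0, 0, -3],
], spin=[0, 0, 0, 0], fingers=[10, 10, 10, 10])

```text
time_s: 12.7
eef_pos: [0.5611, 0.2181, 0.072]
eef_rot: [0.704, -0.066, 0.704, 0.066]
wrist_force: [0.0, -0.7, -0.9]
opening: 0.231
```

>>> step_arm([
  [0, 0, -1],
  [0, 0, -2],
  [0, 0, -2],
], spin=[0, 0, 0], fingers=[10, 10, 10])

```text
time_s: 13.0
eef_pos: [0.5611, 0.2181, 0.07]
eef_rot: [0.704, -0.066, 0.704, 0.066]
wrist_force: [-0.3, 1.4, -0.0]
opening: 0.23
```

Time is ample; go on a millimetre or two at a time.

>>> step_arm([
  [0, 0, -1],
  [0, 0, -2],
  [0, 0, -2],
], spin=[0, 0, 0], fingers=[10, 10, 10])

```text
time_s: 13.3
eef_pos: [0.5611, 0.2181, 0.0679]
eef_rot: [0.704, -0.066, 0.704, 0.066]
wrist_force: [-0.0, 0.3, 0.0]
opening: 0.233
```

>>> step_arm([
  [0, 0, -1],
  [0, 0, -2],
  [0, 0, -2],
], spin=[0, 0, 0], fingers=[10, 10, 10])

```text
time_s: 13.6
eef_pos: [0.5615, 0.2182, 0.0667]
eef_rot: [0.704, -0.066, 0.704, 0.066]
wrist_force: [-0.3, -0.3, 2.1]
opening: 0.231
```

>>> step_arm([
  [0, 0, -1],
  [0, 0, -2],
  [0, 0, -2],
], spin=[0, 0, 0], fingers=[10, 10, 10])

```text
time_s: 13.9
eef_pos: [0.5622, 0.2183, 0.0657]
eef_rot: [0.705, -0.066, 0.703, 0.066]
wrist_force: [-2.7, -0.1, 9.0]
opening: 0.231
```

>>> step_arm([
  [-1, 0, 0],
  [-1, 0, -1],
  [-1, 0, -1],
], spin=[0, 0, 0], fingers=[10, 10, 10])

```text
time_s: 14.2
eef_pos: [0.562, 0.2184, 0.0652]
eef_rot: [0.705, -0.066, 0.703, 0.066]
wrist_force: [-0.3, -0.1, 8.5]
opening: 0.232
```

```bash
python3 - <<'E'
from h import *
from bench import ctrl
look("l",(210,180,110,80),(230,240,110,80))
o=ctrl.get_obs();print(o["eef_pos"],o["opening"],o["wrist_force"],o["torque"])
E
```

```text
[0.56198416 0.21840403 0.06515585] 0.23155896025179404 [-1.02459922 -0.50387758  8.34691427] [-0.05185996  0.18623308  0.01663722]
```

View pics/side_l.png

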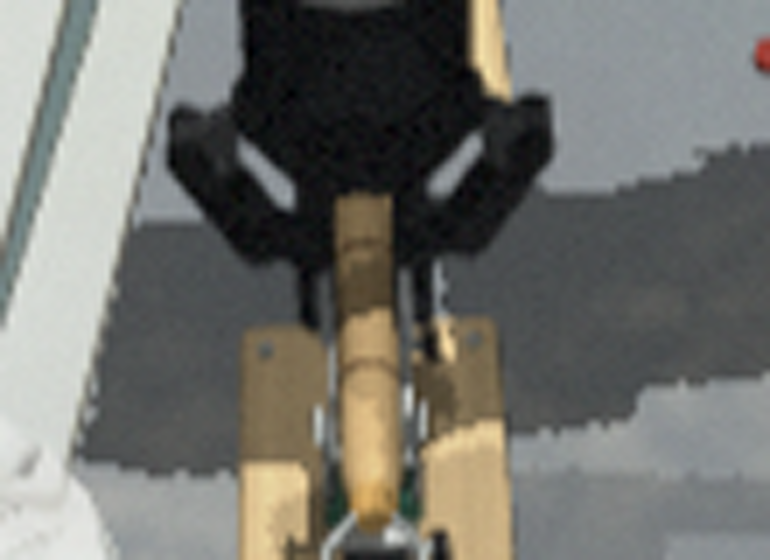

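>>> step_arm([
  [0, 0, -1],
  [0, 0, -2],
  [0, 0, -2],
], spin=[0, 0, 0], fingers=[10, 10, 10])

```text
time_s: 14.6
eef_pos: [0.5617, 0.2184, 0.0628]
eef_rot: [0.705, -0.066, 0.703, 0.066]
wrist_force: [-0.2, -0.7, 7.1]
opening: 0.232
```

>>> step_arm([
  [0, 0, -1],
  [0, 0, -2],
  [0, 0, -2],
], spin=[0, 0, 0], fingers=[10, 10, 10])

```text
time_s: 14.9
eef_pos: [0.5614, 0.2183, 0.0602]
eef_rot: [0.705, -0.066, 0.703, 0.066]
wrist_force: [-0.1, 0.3, 5.1]
opening: 0.236
```

>>> step_arm([
  [0, 0, -1],
  [0, 0, -2],
  [0, 0, -2],
], spin=[0, 0, 0], fingers=[10, 10, 10])

```text
time_s: 15.2
eef_pos: [0.5604, 0.2181, 0.0569]
eef_rot: [0.704, -0.066, 0.704, 0.066]
wrist_force: [1.9, 0.1, 0.9]
opening: 0.228
```

>>> step_arm([
  [0, 0, -1],
  [0, 0, -2],
  [0, 0, -2],
], spin=[0, 0, 0], fingers=[10, 10, 10])

```text
time_s: 15.5
eef_pos: [0.5599, 0.218, 0.0544]
eef_rot: [0.704, -0.066, 0.704, 0.066]
wrist_force: [3.8, 0.0, -2.6]
opening: 0.232
```

>>> step_arm([
  [0, 0, -1],
  [0, 0, -1],
], spin=[0, 0], fingers=[10, 10])

```text
time_s: 15.7
eef_pos: [0.5599, 0.218, 0.0536]
eef_rot: [0.704, -0.066, 0.704, 0.066]
wrist_force: [3.5, 0.5, -3.9]
opening: 0.226
```

>>> step_arm([
  [0, 0, -1],
  [0, 0, -1],
], spin=[0, 0], fingers=[10, 10])

```text
time_s: 15.9
eef_pos: [0.56, 0.2181, 0.0528]
eef_rot: [0.704, -0.066, 0.704, 0.066]
wrist_force: [4.3, 1.0, -4.7]
opening: 0.23
```

>>> step_arm([
  [1, 0, -1],
  [1, 0, -1],
  [1, 0, -1],
], spin=[0, 0, 0], fingers=[10, 10, 10])

```text
time_s: 16.2
eef_pos: [0.5606, 0.2181, 0.0517]
eef_rot: [0.704, -0.066, 0.704, 0.066]
wrist_force: [2.4, 0.4, -5.0]
opening: 0.225
```

>>> step_arm([
  [0, 0, -1],
  [0, 0, -1],
], spin=[0, 0], fingers=[10, 10])

```text
time_s: 16.4
eef_pos: [0.5609, 0.2181, 0.0513]
eef_rot: [0.704, -0.066, 0.704, 0.066]
wrist_force: [-0.8, -0.1, -0.8]
opening: 0.228
```

>>> step_arm([
  [0, 0, -1],
  [0, 0, -1],
], spin=[0, 0], fingers=[10, 10])

```text
time_s: 16.6
eef_pos: [0.5611, 0.2182, 0.0512]
eef_rot: [0.704, -0.066, 0.704, 0.066]
wrist_force: [-3.7, -0.8, 6.5]
opening: 0.231
```

>>> step_arm([
  [0, 0, -1],
  [0, 0, -1],
], spin=[0, 0], fingers=[10, 10])

```text
time_s: 16.8
eef_pos: [0.5614, 0.2182, 0.0512]
eef_rot: [0.704, -0.066, 0.704, 0.066]
wrist_force: [-5.9, -1.3, 12.7]
opening: 0.235
```

```bash
python3 - <<'E'
from h import *
from bench import ctrl
look("m",(210,180,110,80),(230,240,110,80))
o=ctrl.get_obs();print(o["eef_pos"],o["opening"],o["wrist_force"],o["torque"])
E
```

```text
[0.56140432 0.21822549 0.05116382] 0.23143029974230173 [-5.12631755 -1.48848905 11.70916178] [-0.24425751  0.92946437 -0.0675221 ]
```

View pics/side_m.png

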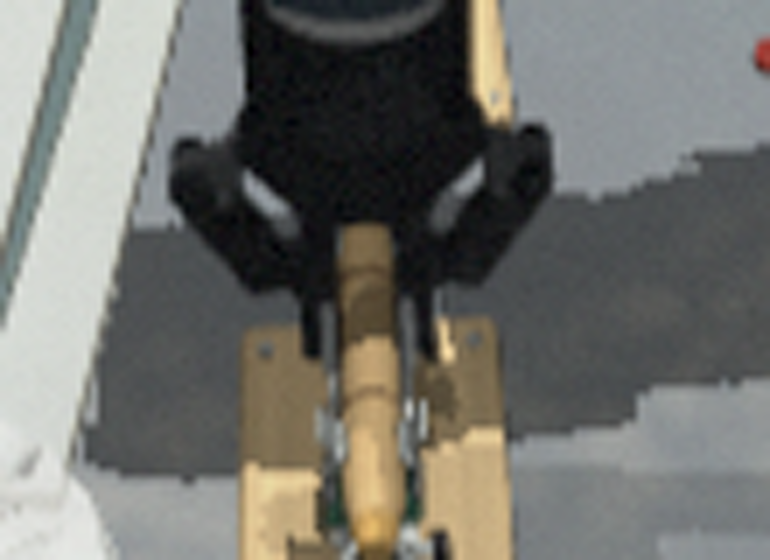

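View pics/top_m.png

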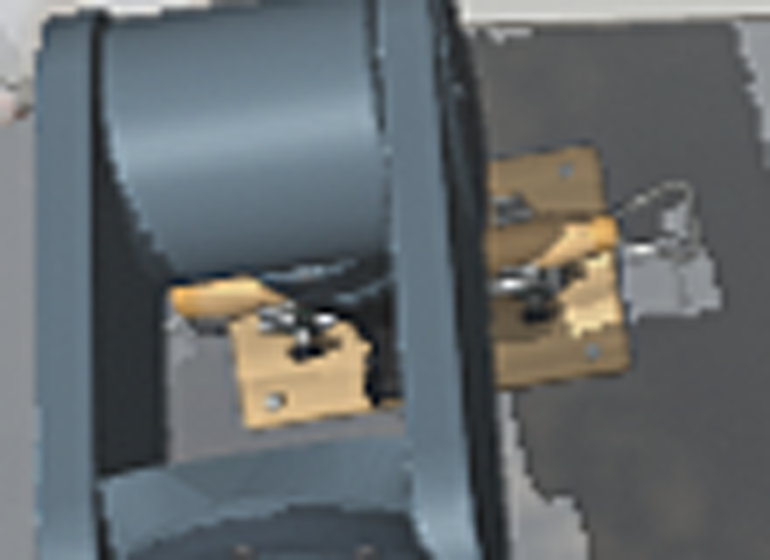

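```bash
python3 - <<'E'
from h import *
cr=lambda l,x,y:(np.array(l,float)+.5)/7-.5+[x,y]
d=np.array([-np.sin(.185),np.cos(.185)])
t=cr([(172,298),(613,232)],210,180);e=[ray("top",q,.0825) for q in t];m=(e[0]+e[1])/2
print(m,m[:2]@d,np.linalg.norm(e[0]-e[1]),"yaw",np.arctan2(-(e[0]-e[1])[0],(e[0]-e[1])[1]))
s=cr([(367,269),(371,391)],230,240);a=[ray("side",q,.091) for q in s];m=(a[0]+a[1])/2;print(m,m[:2]@d,np.linalg.norm(a[0]-a[1]))
c=(np.array([(152,300),(493,252)])+.5)/10-.5+[235,190];e=[ray("top",q,.072) for q in c];m=(e[0]+e[1])/2;print("pads",m,m[:2]@d,np.linalg.norm(e[0]-e[1]))
c=(np.array([(259,322),(253,148)])+.5)/6-.5+[240,255];e=[ray("side",q,.072) for q in c];m=(e[0]+e[1])/2;print("pads side",m,m[:2]@d,np.linalg.norm(e[0]-e[1]))
E
```

```text
[0.56126159 0.22101885 0.0825    ] 0.11400531914679705 0.1829967221243338 yaw 0.17322309593071542
[0.56188287 0.2199174  0.091     ] 0.11280838328765955 0.060191976680058504
pads [0.56347292 0.21921425 0.072     ] 0.1118247445930793 0.0997683549489701
pads side [0.56176159 0.22463184 0.072     ] 0.11746467789503123 0.09928331565681209
```

>>> step_arm([
  [0, 0, 1],
  [0, 0, 2],
  [0, 0, 2],
  [0, 0, 2],
  [0, 0, 2],
  [0, 0, 2],
  [0, 0, 2],
], spin=[0, 0, 0, 0, 0, 0, 0], fingers=[10, 10, 30, 40, 50, 55, 55])

```text
time_s: 17.6
eef_pos: [0.5612, 0.2181, 0.0511]
eef_rot: [0.704, -0.066, 0.704, 0.066]
wrist_force: [-0.6, -0.9, 0.1]
opening: 0.557
```

```bash
python3 - <<'E'
from h import *
from bench import ctrl
look("n",(210,180,110,80),(230,240,110,80))
o=ctrl.get_obs();print(o["eef_pos"],o["opening"],o["wrist_force"],o["torque"])
E
```

```text
[0.56122414 0.21812118 0.05112285] 0.5512219826560336 [-0.04912881  1.11956961 -0.78074   ] [ 0.01849183 -0.0247058   0.04839141]
```

View pics/side_n.png

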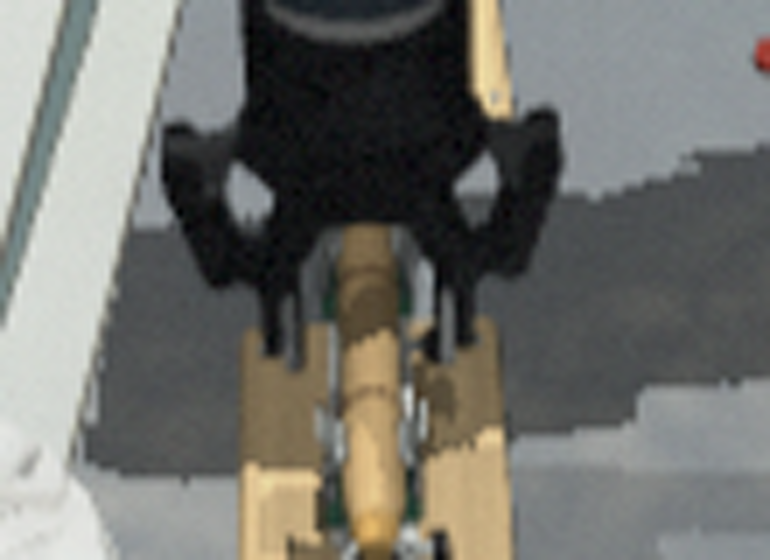

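Released, handle unmoved. Rise straight up and retreat to free the view.

>>> step_arm([
  [0, 0, 5],
  [0, 0, 15],
  [0, 0, 30],
  [0, 0, 60],
  [0, 0, 100],
  [0, 0, 140],
  [0, -40, 160],
  [0, -80, 160],
  [0, -120, 160],
  [0, -160, 160],
], spin=[0, 0, 0, 0, 0, 0, 0, 0, 0, 0], fingers=[55, 55, 55, 55, 55, 55, 55, 55, 55, 55])

```text
time_s: 18.7
eef_pos: [0.5615, 0.0568, 0.2134]
eef_rot: [0.705, -0.066, 0.703, 0.066]
wrist_force: [0.7, -0.9, -1.0]
opening: 0.545
```

>>> step_arm([
  [0, -40, 0],
  [0, -80, 0],
  [0, -120, 0],
  [0, -160, 0],
  [0, -200, 0],
  [0, -220, 0],
  [0, -220, 0],
], spin=[0, 0, 0, 0, 0, 0, 0], fingers=[55, 55, 55, 55, 55, 55, 55])

```text
time_s: 19.4
eef_pos: [0.5613, -0.165, 0.2127]
eef_rot: [0.705, -0.065, 0.704, 0.064]
wrist_force: [0.7, 0.8, 0.3]
opening: 0.55
```

```bash
python3 - <<'E'
from h import *
from bench import ctrl
look("o",(215,180,110,80),(230,260,110,80))
o=ctrl.get_obs();print(o["eef_pos"],o["opening"],o["wrist_force"],o["torque"])
E
```

```text
[ 0.56131168 -0.16199286  0.2122543 ] 0.5506408872154902 [ 0.17998457  0.94235595 -0.04163962] [ 0.00382291 -0.05421412 -0.0179548 ]
```

View pics/side_o.png

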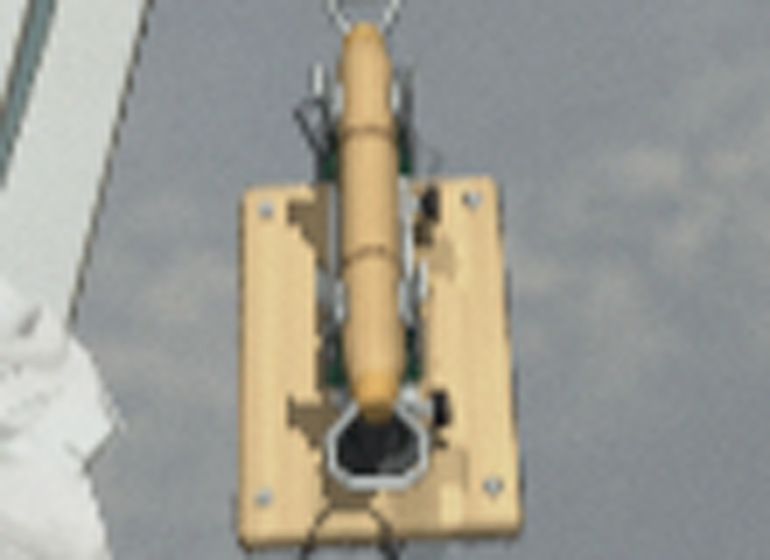

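View pics/top_o.png

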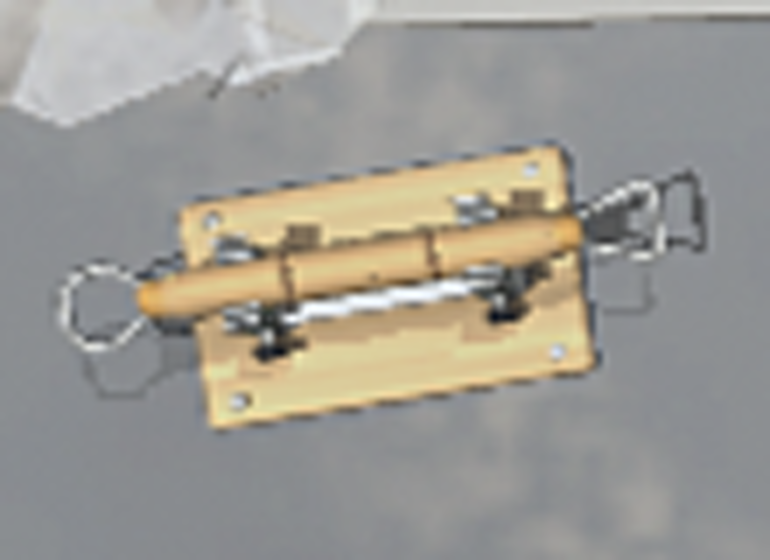

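View pics/side_o_full.png

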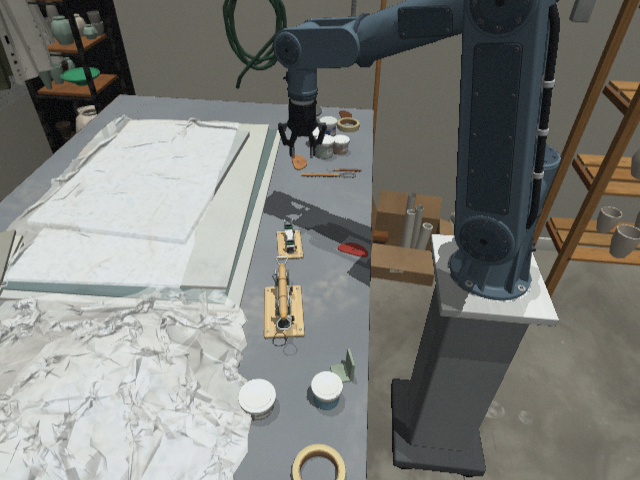

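```bash
python3 - <<'E'
from h import *
from scipy.optimize import least_squares as LS
cr=lambda l,x,y:(np.array(l,float)+.5)/7-.5+[x,y]
top=cr([(140,299),(580,231),(286,275),(433,252)],215,180)
sr=cr([(366,132),(371,254),(364,28),(375,415)],230,260)
cs,ct=[M[n]["pose"][:3,3] for n in("side","top")]
def f(p):
    c=p[:3];yaw,t,L,R=p[3:]
    d=np.array([-np.sin(yaw)*np.cos(t),np.cos(yaw)*np.cos(t),np.sin(t)])
    def s(cam):
        v=cam-c;v-=d*(v@d);return v/np.linalg.norm(v)
    v,w=s(cs),s(ct)
    return np.r_[(proj("top",[c+L*d,c-L*d,c+R*d+.011*w,c-R*d+.011*w])-top).ravel(),(proj("side",[c-R*d+.011*v,c+R*d+.011*v,c-L*d,c+L*d])-sr).ravel()]
r=LS(f,[.56,.22,.08,.18,0,.0915,.0295]);print(r.x.round(4),r.fun.round(1));print(np.sqrt(np.diag(np.linalg.inv(r.jac.T@r.jac))).round(4)*.4)
E
```

```text
[ 0.5621  0.2198  0.0795  0.1793 -0.0274  0.0922  0.03  ] [ 0.2  0.   0.3 -0.3 -0.1  0.2 -0.4  0.1  0.2 -0.4 -0.1 -0.   0.1  0.4
 -0.1  0.1]
[0.0004  0.00052 0.0008  0.00552 0.0118  0.00068 0.00064]
```

```bash
python3 - <<'E'
from h import *
from scipy.optimize import least_squares as LS
cr=lambda l,k,x,y:(np.array(l,float)+.5)/k-.5+[x,y]
top=cr([(145,309),(620,180),(312,265),(460,224)],8,380,205)
sr=cr([(268,256),(297,336),(247,183),(328,450)],8,280,165)
cs,ct=[M[n]["pose"][:3,3] for n in("side","top")]
def f(p):
    c=p[:3];yaw,t,L,R=p[3:]
    d=np.array([-np.sin(yaw)*np.cos(t),np.cos(yaw)*np.cos(t),np.sin(t)])
    def s(cam):
        v=cam-c;v-=d*(v@d);return v/np.linalg.norm(v)
    v,w=s(cs),s(ct)
    return np.r_[(proj("top",[c+L*d,c-L*d,c+R*d+.011*w,c-R*d+.011*w])-top).ravel(),(proj("side",[c-R*d+.011*v,c+R*d+.011*v,c-L*d,c+L*d])-sr).ravel()]
r=LS(f,[.53,-.26,.011,.29,0,.0915,.0295]);print(r.x.round(4),r.fun.round(1))
E
python3 - <<'E'
import cv2
i=cv2.imread("pics/side_o_full.png");cv2.imwrite("pics/so2.png",cv2.resize(i[255:330,262:312],None,fx=8,fy=8,interpolation=cv2.INTER_CUBIC))
E
```

```text
[ 0.5284 -0.2585  0.0099  0.2925 -0.0528  0.0919  0.0284] [-0.   0.  -0.1 -0.2  0.1 -0.2  0.1 -0.2  0.3 -0.4 -0.3 -0.1  0.4  0.3
  0.3  0.3]
```

View pics/so2.png

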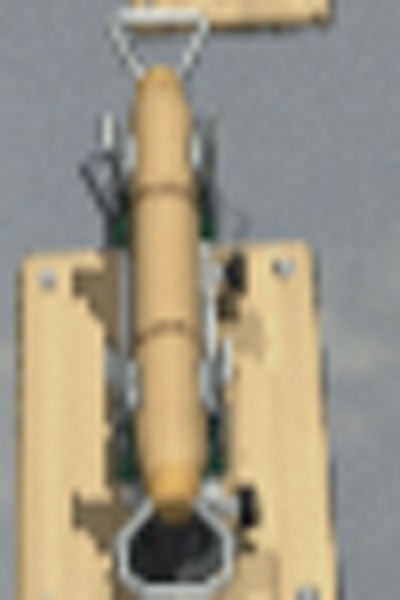

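```bash
python3 -c "
from bench import hand_in
print(hand_in())"
```

```text
the job is handed in; nothing more can be done
None
```

The trimming tool is in the larger clip stand: I gripped it by the middle of the handle, pressed it into both clips, let go and backed the arm clear. I handed it in at about 19.5 s of the 51 s allowed.

**Pressing:** The handle met the clips with the wrist height reading about 67 mm. The force rose to about 9–10 N, fell through zero, and the lips pulled the tool down with about 5 N. It stopped hard on the pads at 51 mm. The highest force I read was about 13 N, though readings came only at the end of each move.

**After release:** The handle did not move, and there was no force left on the wrist. The pictures show it between the fingers of both clips, with both clips spread about equally. The bystanders looked unmoved in the final pictures, judged by eye.

**Checks that disagreed:**
- **Height reading:** The arm's reported height was about 30 mm below what the cameras and bench contact showed. I worked from force and pictures instead.
- **Centring:** Before release, the top camera put the handle about 2 mm to one side of centre and the side camera about 5 mm to the other. After release, the handle's position against the clip fingers looked within about 1 mm of centre in the top view and about 3 mm in the side view.
- **Tilt:** The final picture fit showed a tilt of 0.03 rad. The same fit gave 0.05 rad when the tool lay flat on the bench, so I took it as camera error and the handle as level.

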